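# Seat a logger module and wind down the clamp's wing screw

### The job

With the fingertips, push the grey logger module along its guides until it sits fully home against the upright of the clamp. Then turn the wing screw clockwise (seen from above), stroke by stroke with the fingertips on its wings, down to its stop, so that its foot presses on the module. Grasp or lift nothing, and leave the jar, the screwdriver and the small white box where they are.

Things in the scene. Friction and masses are not known exactly. Their poses are not given: they have to be found in the camera images.
- clamp: Fixed clamping fixture. Origin: underside of its base plate, on the bench; x points from its open end to its upright, z up. Plate 245 x 100 x 8 mm, x -150 to +95. On it two rails, 10 mm high and wide, x -110 to +10, 64 mm apart, guide the module along x. Upright 25 x 50 mm, 120 mm high; its face at x = +70 is the module's stop. Screw axis at x = +25, y = 0.
- nose_top (a point): Top of the clamp's lower arm on the screw axis, 67 mm above the bench. The arm, 30 mm wide and 12 mm thick, reaches from the upright over the module to a nose of radius 15 mm round the axis. The wing screw's hub comes down on it at the stop. Axes as the clamp's.
- steady_bar (a point): Underside of the steady bar on the screw axis, 110 mm above the bench. Bar 10 x 10 mm, above the wings, from the upright along fixture y = 0 to a boss of radius 8 mm round the axis. It keeps a finger from going right round the screw: wings are reached from above at the sides and in front (fixture -x). Axes as the clamp's.
- clamp_foot: Foot disc with rubber sole, 22 mm across, 7 mm thick, on the lower end of a 10 mm steel spindle whose upper end stands 9 to 19 mm above the steady bar. Origin: centre of the foot's underside, on the screw axis; 47.6 mm above the bench fully up, 37.6 mm at the stop. Goes down 5 mm per clockwise turn of the wing screw; does not turn itself.
- wing_screw (a joint): Angle of the wing screw, rad, growing clockwise seen from above; 0 fully up, 12.57 (two turns) at its lower stop. It starts between 4.7 and 7.8. The foot meets the seated module about 0.5 rad before the stop. It stays where it is left; turning it takes about 0.05 N m (2 N at the wings).
- wing_mid (a point): On the screw axis at mid height of the wings, 95 mm above the bench fully up, 85 mm down. Turns with the screw: its y runs along the wings (along fixture y at angles 0 and 12.57), z up. Hub 22 mm across, its top 5 mm below this point. Two flat upright aluminium wings, each 6 mm thick, reach 35 mm from the axis; rounded ears from 10 mm below to 12 mm above this point.
- module: Loose grey plastic logger module, a box 120 x 60 x 30 mm (length along its x, which lies along fixture x), 0.21 to 0.39 kg, lying on the base plate between the rails with 2 mm play each side. Origin: centre of its underside, 8 mm above the bench. Starts 30 to 55 mm short of the upright; home when its far end touches the upright, its origin then at fixture x = +10 mm.
- jar: Bystander: small clear jar with black cap, 44 mm across, 60 mm tall; origin at its underside.
- screwdriver: Bystander: screwdriver, 160 mm long, lying on the bench along its x.
- spare_box: Bystander: small white box 55 x 40 x 30 mm; origin at its underside.
Not all that is in view belongs to the job. Of the things shaped like the module, the grey one is meant.

How it is judged (in metres and radians):
On the way, in this order (a step that is already met when the one before it is completed fails the run):
1. the module is home against the upright (within 4 mm) (x of module in the frame of clamp above 0.006 m), for 0.2 s.
2. the wing screw is wound down and its foot presses on the module (value of joint wing_screw above 12.2 rad and contact force between clamp_foot and module above 2 N), for 0.2 s.
At the end, for the whole second after the job is handed in: The module is within 4 mm of the upright and at rest, the wing screw is within 0.37 rad of its lower stop, and the foot presses on the module with more than 2 N (all of step 2 and x of module in the frame of clamp above 0.006 m and linear speed of module below 0.01 m/s); the robot touches nothing.
It fails at once if the module is lifted (12 mm) or tipped (height (world z) of module above 0.02 m or angle between module's own z axis and vertical above 0.2 rad).
It fails at once if a bystander is moved by more than 20 mm (distance of any of jar, screwdriver, spare_box from where it was at the start of the episode above 0.02 m).
It also fails if it takes over 61 s, if anything falls off the work surface, if the arm or the gripper's body presses on something with over 40 N, if the wrist force passes 120 N, or if a joint passes its speed limit or range.

### The arm

A 7-joint arm with a two-finger parallel gripper is mounted at the origin on the work surface. World frame = base frame: x ahead of the robot, y to its left, z up, the work surface at z = 0. Lengths are in mm, angles in rad, forces in N, time in s.
With the tool pointing down it reaches from about 425 to 1025 mm from the base axis. Payload 3.6 kg.
Tool frame: the origin (TCP) lies at the very end of the fingers, on their centre line; the grasp point (between the pads) lies 19 mm behind it; y points along the fingers, z is the direction in which the jaws open and shut, and the axes are right-handed (so a half turn about y gives the same grasp; the last joint's range is limited). The gripper opens to 85 mm and grips with 20 to 120 N. Pads are 22 mm wide; open, the fingers measure 114 mm over their backs; the gripper's body (76 mm by 85 mm) begins 54 mm behind the grasp point. The pads swing forward as they close: fully open they stand 13 mm farther back than shut.
Start: joints at [-0.093, 0.591, 0.048, 1.609, -0.033, 0.943, -0.034], TCP at [725.003, 0.003, 231.302] pointing down, gripper open.
Joint ranges: [-2.69, 2.69], [-0.47, 2.24], [-1.27, 1.36], [0.19, 2.51], [-1.53, 4.68], [0.08, 2.07], [-3.09, 3.09]. Speed limits (rad/s): [2.57, 2.57, 3.14, 3.14, 3.14, 3.14, 3.14].

### API

Orientations are given as a unit quaternion [x, y, z, w].
In Python, from rig import robot, imaging, ticket, boxes_of, landmark_of gives the robot as it stands.
- The arm moves only by the tool step_arm, never from a script. Its argument "motion" is a list of rows, each a list of 6 numbers: the shift along the tool's x, y, z in m, then the turn, a rotation vector about the tool's x, y, z in degrees. In form: [[dx, dy, dz, rx, ry, rz], ...]. A call has exactly 5 rows; each row is the pose to reach, as a shift and turn from the pose commanded when the call began, along the tool's axes at that moment; what a row does not reach only later rows make up. A row lasts 1/12 s, in which the tool goes at most 41.7 mm and 7.16 degrees, less where a joint would pass 70% of its speed; a pose out of reach is approached as far as the arm can. A call with a gripper value outside its range is refused whole. "hand" is the opening, from -1 (shut) to 1 (fully open), set as the call begins (left out, the last holds). The fingers move at their own pace and stop on an object; "force" is the grip in N (left out, the last holds). Time passes only in rows, so rows that repeat a pose let the fingers close, or fill a call up. It gives the time, the measured TCP pose, the force and the opening at its end, in the units of the state.
- robot.read_state(): the state, without advancing time (a new reading comes with each control period).
- imaging.capture(name): name is "scene" or "side" or "wrist"; returns a dict with "frame" (400x640x3 uint8, blue, green, red), "range_z" (400x640 float32, mm along the optical axis (not along the pixel's ray), 0 where there is no reading), "K" (3x3 intrinsics, pixels), "rvec" (rotation vector, rad) and "tvec" (3), from world to camera coordinates, as OpenCV has them. Camera axes: x right, y down, z forward; pixel columns grow to the right and rows downward; lengths in mm; the calibration is good to about 2 mm. A picture is of the moment at which its call begins.
- ticket.job_done(): hands the job in, once; it reports no verdict.
Trained networks look in a picture, given as the dict that the camera call returned (one of the last four; its "shot" number tells which), for a name from the list of things; names that differ only in an ending like _2 or _b are one class to them, and where a whole thing is asked for, a point or a joint stands for the part that bears it (a point fixed in the world has none). Each returns a list of dicts, best first, with "p" (0 to 1); they miss things now and then, are a little off and sometimes report something else, mostly with a low value. They report only what shows in the picture. A call takes as long as a camera call. They do not tell look-alikes from the thing itself.
- boxes_of(label, picture): "location" ([x, y, z] in mm, in world coordinates, good to about 4 mm: the middle of the surface that is visible of it).
- landmark_of(label, picture): "location" ([x, y, z] in mm, in world coordinates, good to about 4 mm: a listed point, or the origin of a listed thing).
The state is a dict: "clock": time; "joint_positions": joint angles; "joint_vel": joint speeds; "joint_torque": joint torques, N m; "position": TCP position; "tool_rot": TCP orientation; "wrist_force": force on the tool from outside, world axes, zero at the start; "moment": the same for the moment, N m; "width": finger opening in mm.
Only numpy, scipy, OpenCV 4.12 (cv2) and the standard library are available. Lean on these libraries where they do the work, as an engineer would, in place of code of your own. Each camera call takes 0.05 s, during which the arm holds its last target. There are 200 camera calls.

## Working session

There is one attempt and no reset: what is moved stays moved. The work goes in short steps, Python scripts to look and compute and a tool call to move; the robot and the scene stay as the last step left them, time stands still between calls to the robot, and variables do not carry over. Pictures are saved under pics/ and viewed, about 8 in all and at most 12, crops included, and the job is handed in when it is done.

Besides the shell and the picture viewer there is one more tool, called after ">>>" as name(argument=value, ...), one argument or row to a line, values as JSON. step_arm: Moves the arm, as the interface text tells. Its arguments: {"type":"object","properties":{"motion":{"type":"array","items":{"type":"array","items":{"type":"number"}}},"hand":{"type":"number"},"force":{"type":"number"}},"required":["motion"]}

```bash
ls; mkdir -p pics; cat > h.py <<'E'
import numpy as np, cv2
from scipy.spatial.transform import Rotation as R
from rig import robot, imaging, ticket, boxes_of, landmark_of
def cloud(d):
    z=d["range_z"]; K=np.array(d["K"]); v,u=np.mgrid[:400,:640]
    c=np.stack([(u-K[0,2])/K[0,0]*z,(v-K[1,2])/K[1,1]*z,z],-1)
    Rm=cv2.Rodrigues(np.array(d["rvec"],float))[0]
    return (c-np.array(d["tvec"]).ravel())@Rm
def proj(d,p):
    return cv2.projectPoints(np.array(p,float).reshape(-1,3),np.array(d["rvec"],float),np.array(d["tvec"],float),np.array(d["K"]),None)[0].reshape(-1,2)
E
python3 - <<'E'
from h import *
s=robot.read_state()
print({k:np.round(s[k],3) for k in ("clock","position","tool_rot","wrist_force","width")})
print(R.from_quat(s["tool_rot"]).as_matrix().round(3))
ims=[]
for n in("scene","side"):
    d=imaging.capture(n); cv2.imwrite(f"pics/{n}0.png",d["frame"])
    for l in("clamp","nose_top","steady_bar","clamp_foot","wing_mid","module","jar","screwdriver","spare_box"):
        print(n,l,[(np.round(q["location"]).tolist(),round(q["p"],2)) for q in landmark_of(l,d)[:3]])
E
```

```text
pics
{'clock': np.float64(0.0), 'position': array([ 7.24183e+02, -8.00000e-03,  2.30146e+02]), 'tool_rot': array([ 0.501, -0.501,  0.499, -0.499]), 'wrist_force': array([-0.681, -0.132, -0.527]), 'width': np.float64(84.988)}
[[ 0.    -0.002  1.   ]
 [-1.    -0.     0.   ]
 [ 0.    -1.    -0.002]]
scene clamp [([594.0, -17.0, -1.0], 0.84)]
scene nose_top [([621.0, -12.0, 65.0], 0.61)]
scene steady_bar [([619.0, -15.0, 109.0], 0.59)]
scene clamp_foot [([619.0, -18.0, 48.0], 0.86)]
scene wing_mid [([619.0, -10.0, 90.0], 0.72)]
scene module [([735.0, 148.0, -1.0], 0.7), ([429.0, 165.0, -1.0], 0.55)]
scene jar [([588.0, 159.0, 2.0], 0.49)]
scene screwdriver [([510.0, -170.0, -3.0], 0.85)]
scene spare_box [([663.0, -189.0, -3.0], 0.94)]
side clamp [([594.0, -13.0, -4.0], 0.57)]
side nose_top [([614.0, -11.0, 65.0], 0.68)]
side steady_bar [([620.0, -10.0, 111.0], 0.63)]
side clamp_foot [([620.0, -18.0, 42.0], 0.84)]
side wing_mid [([616.0, -7.0, 93.0], 0.96)]
side module [([733.0, 151.0, -1.0], 0.96), ([562.0, -7.0, 7.0], 0.87), ([428.0, 162.0, -4.0], 0.87)]
side jar [([589.0, 160.0, -1.0], 0.87)]
side screwdriver [([501.0, -167.0, -1.0], 0.59)]
side spare_box [([665.0, -189.0, 2.0], 0.75), ([613.0, -9.0, 90.0], 0.65)]
```

```bash
python3 - <<'E'
import cv2,numpy as np
a=cv2.imread("pics/scene0.png");b=cv2.imread("pics/side0.png")
cv2.imwrite("pics/both0.png",np.hstack([a,b])[:, :, :] if 0 else cv2.resize(np.vstack([a,b]),(800,1000))[:0] if 0 else cv2.resize(np.vstack([a,b]),(480,600)))
E
```

```text
(no output)
```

View pics/scene0.png

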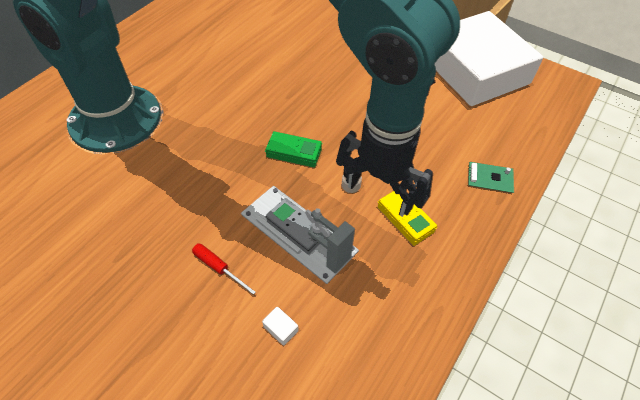

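View pics/side0.png

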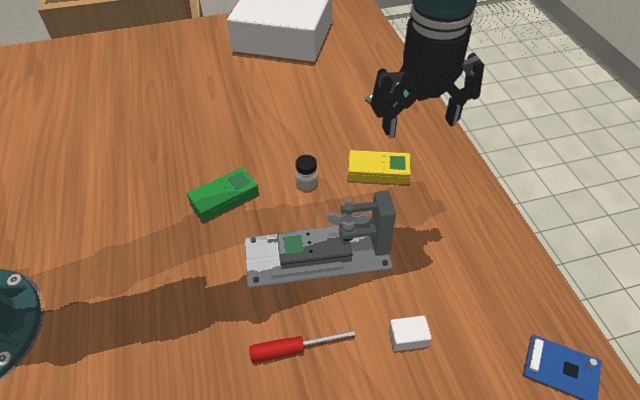

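```bash
python3 - <<'E'
from h import *
for n in("scene","side"):
    d=imaging.capture(n); P=cloud(d); f=d["frame"].astype(int)
    sat=f.max(-1)-f.min(-1)
    near=(np.hypot(P[...,0]-600,P[...,1]+14)<180)&(d["range_z"]>0)
    for nm,lo,hi in(("plate",4,12),("rail",14,22),("modtop",34,42),("mid",60,72),("wing",80,106),("bar",107,123),("uptop",113,126)):
        m=near&(P[...,2]>lo)&(P[...,2]<hi)&((sat<60)|(nm=="modtop"))&(np.abs(P[...,1]+14)<75)
        if m.sum()<5: print(n,nm,m.sum());continue
        q=P[m][:,:2].astype(np.float32)
        r=cv2.minAreaRect(q); print(n,nm,m.sum(),np.round(r[0]),np.round(r[1],1),round(r[2],1),"zmed",np.median(P[m][:,2]).round(1))
        if nm in("modtop","plate","wing"): print(cv2.boxPoints(r).round().tolist())
    np.savez_compressed(f"c_{n}.npz",P=P,f=d["frame"],near=near)
    print("K",np.array(d["K"])[0,0],"cam",(-cv2.Rodrigues(np.array(d["rvec"]))[0].T@np.array(d["tvec"]).ravel()).round())
E
```

```text
scene plate 1748 [565.  -7.] [101. 248.] 83.0 zmed 9.1
[[436.0, -42.0], [682.0, -72.0], [695.0, 28.0], [448.0, 59.0]]
scene rail 488 [573.  -7.] [ 89.6 233.6] 82.6 zmed 18.6
scene modtop 1243 [595. -11.] [ 60.2 187.2] 82.6 zmed 39.1
[[499.0, -29.0], [684.0, -53.0], [692.0, 7.0], [506.0, 31.0]]
scene mid 248 [646. -19.] [48.1 84.5] 84.4 zmed 67.3
scene wing 400 [639. -24.] [105.6  46.3] 1.9 zmed 93.6
[[585.0, -3.0], [587.0, -49.0], [692.0, -46.0], [691.0, 1.0]]
scene bar 563 [648. -17.] [50.5 83.2] 83.1 zmed 120.3
scene uptop 542 [648. -16.] [50.3 82.4] 82.7 zmed 120.7
K 477.39618088298954 cam [ 890. -416.  858.]
side plate 3046 [566. -10.] [101.3 245.9] 82.1 zmed 7.4
[[437.0, -43.0], [681.0, -77.0], [694.0, 24.0], [451.0, 57.0]]
side rail 718 [585. -13.] [ 85.7 205. ] 81.6 zmed 17.3
side modtop 1999 [594. -13.] [ 61.6 185.7] 82.2 zmed 37.4
[[498.0, -31.0], [682.0, -56.0], [690.0, 5.0], [506.0, 30.0]]
side mid 482 [645. -20.] [45.1 84.9] 81.1 zmed 66.0
side wing 666 [634. -26.] [94.6 55. ] 6.1 zmed 92.5
[[584.0, -3.0], [590.0, -58.0], [684.0, -48.0], [678.0, 7.0]]
side bar 774 [646. -18.] [50.8 83.2] 83.3 zmed 118.8
side uptop 694 [646. -18.] [50.8 83.2] 83.3 zmed 119.0
K 497.01333140471087 cam [ 451. -483.  718.]
```

```bash
python3 - <<'E'
from h import *
o=np.array([592.8,-12.0]); a=np.radians(-7.4); B=np.array([[np.cos(a),-np.sin(a)],[np.sin(a),np.cos(a)]])
for n in("scene","side"):
    c=np.load(f"c_{n}.npz"); P=c["P"][c["near"]]; F=(P[:,:2]-o)@B; z=P[:,2]
    g=F-[25,0]; r=np.hypot(*g.T)
    m=(r>12)&(r<40)&(z>79)&(z<108)&~((g[:,0]>0)&(abs(g[:,1])<8)&(z>103))
    q=g[m]; an=np.degrees(np.arctan2(q[:,1],q[:,0]))
    print(n,m.sum(),"zmax",np.percentile(z[m],[50,95,100]).round(1))
    print("hist",np.histogram(an,bins=np.arange(-180,181,15))[0])
    for s in(1,-1):
        k=np.abs(np.histogram(an,bins=1)[0]) 
    v=np.exp(2j*np.radians(an)).mean(); print("axis dir",np.degrees(np.angle(v))/2, abs(v))
    print("pts",np.c_[q,z[m]][::max(1,len(q)//25)].round().astype(int).tolist())
    # module near edge & upright
    mt=(abs(z-38)<4)&(abs(F[:,1])<33)&(F[:,0]<0); print("module x near pct",np.percentile(F[mt,0],[0,1,3]),"y",np.percentile(F[mt,1],[1,99]))
    up=(z>115)&(z<125)&(F[:,0]>60); print("upright x,y",np.percentile(F[up],[2,98],axis=0).round(1))
E
```

```text
scene 121 zmax [ 96.5 103.6 105.9]
hist [ 0  0  0  0  0  0  0  0  0  0  0 59  8  0  0  0  0  0  0  0  0  0  6 48]
axis dir -7.758472912191596 0.9837304396310519
pts [[-32, 7, 100], [-32, 4, 99], [-25, 7, 104], [-27, 4, 100], [-20, 8, 104], [-21, 4, 104], [-25, 4, 96], [-26, 3, 93], [-26, 3, 90], [-15, 2, 101], [-16, 3, 96], [-18, 3, 90], [-15, 2, 91], [-15, 3, 83], [13, 2, 100], [16, 2, 99], [18, -1, 102], [16, -4, 97], [18, -3, 93], [27, -2, 102], [17, -2, 86], [29, -4, 103], [18, -3, 87], [29, -4, 100], [17, -2, 81], [29, -4, 96], [21, -3, 82], [32, -5, 97], [24, -4, 82], [34, -5, 96], [34, -4, 91]]
module x near pct [-91.19129952 -89.09657974 -87.04979711] y [-28.17848367  29.76770134]
upright x,y [[ 63.1 -21.8]
 [ 95.5  26.2]]
side 275 zmax [ 94.5 101.9 103.9]
hist [  4   0   0   0   0   0   0   0   0   0  20 105   9   0   0   0   0   0
   0   0   0   0   8 129]
axis dir -8.429218539681806 0.9828278901722515
pts [[-23, 7, 103], [19, 0, 101], [-25, 5, 101], [16, 1, 98], [-30, 3, 101], [-13, 1, 101], [30, -4, 100], [-21, -1, 102], [20, -4, 99], [-30, 3, 96], [-13, -1, 98], [28, -6, 97], [-22, 2, 94], [18, -5, 95], [-32, 2, 93], [-14, 1, 91], [26, -6, 93], [-24, 2, 89], [17, -4, 89], [-32, 3, 87], [-14, 2, 84], [27, -6, 87], [-19, 2, 82], [23, -4, 83], [-16, 1, 81]]
module x near pct [-91.55472801 -90.39605988 -88.50371806] y [-29.81006255  29.08956237]
upright x,y [[ 62.3 -23.5]
 [ 94.2  25. ]]
```

>>> step_arm(
  motion=[
    [0,0,-0.04,0,3.7,0],
    [0,0,-0.08,0,7.4,0],
    [0,0,-0.12,0,7.4,0],
    [0,0,-0.16,0,7.4,0],
    [0,0,-0.2,0,7.4,0],
  ],
  hand=-1,
  force=40,
)

```text
clock: 1.52
position: [523.2, 0.0, 231.4]
tool_rot: [0.467, -0.531, 0.531, -0.467]
wrist_force: [-0.2, -0.4, 0.5]
width: 25.4
```

>>> step_arm(
  motion=[
    [0.002,0,-0.03,0,0,0],
    [0.003,0.02,-0.056,0,0,0],
    [0.003,0.06,-0.056,0,0,0],
    [0.003,0.1,-0.056,0,0,0],
    [0.003,0.13,-0.056,0,0,0],
  ],
)

```text
clock: 1.93
position: [468.6, 4.4, 100.2]
tool_rot: [0.466, -0.531, 0.531, -0.467]
wrist_force: [1.1, 0.1, 0.3]
width: -0.2
```

```bash
cat >> h.py <<'E'
o=np.array([592.8,-12.0]); a=np.radians(-7.4); B=np.array([[np.cos(a),-np.sin(a)],[np.sin(a),np.cos(a)]])
def fx(p): p=np.asarray(p); return np.concatenate([(p[...,:2]-o)@B,p[...,2:]],-1)
def st():
    s=robot.read_state(); print("t",round(float(s["clock"]),2),"tcp fix",fx(s["position"]).round(1),"F",np.round(s["wrist_force"],1),"w",round(float(s["width"]),1)); return s
E
python3 - <<'E'
from h import *
s=st(); t=fx(s["position"])
for n in("scene","side"):
    d=imaging.capture(n); P=fx(cloud(d)); cv2.imwrite(f"pics/{n}1.png",d["frame"])
    q=P[(d["range_z"]>0)]-t; q=q[(abs(q[:,0])<60)&(abs(q[:,1])<60)&(q[:,2]>-15)&(q[:,2]<110)]
    for lo in range(-15,110,10):
        b=q[(q[:,2]>=lo)&(q[:,2]<lo+10)]
        if len(b)>8: print(n,lo,len(b),np.percentile(b[:,:2],[2,98],axis=0).round(1).tolist())
    u,v=proj(d,s["position"])[0].astype(int); print(u,v)
    c=d["frame"][max(0,v-150):v+60,max(0,u-120):u+120]; cv2.imwrite(f"pics/crop_{n}1.png",cv2.resize(c,None,fx=2.5,fy=2.5))
E
```

```text
t 1.93 tcp fix [-125.3    0.3  100.2] F [1.1 0.1 0.3] w -0.2
scene 5 33 [[-8.2, -11.3], [13.6, 5.0]]
scene 15 39 [[-7.5, -10.7], [13.9, 5.0]]
scene 25 29 [[-10.3, -10.3], [13.5, -4.0]]
scene 35 16 [[-6.2, -12.0], [12.1, -6.5]]
scene 45 82 [[-32.1, -13.1], [30.0, 7.3]]
scene 55 91 [[-39.1, -12.0], [36.0, 11.5]]
scene 65 102 [[-46.7, -17.0], [45.9, -4.0]]
scene 75 93 [[-54.5, -17.1], [55.1, -8.5]]
scene 85 164 [[-58.4, -17.6], [59.7, 11.4]]
scene 95 132 [[-12.6, -19.0], [58.4, 8.2]]
scene 105 60 [[9.3, -19.1], [42.2, 6.6]]
260 178
side -5 33 [[-14.9, -13.0], [7.2, -7.0]]
side 5 77 [[-16.7, -13.1], [9.2, -6.5]]
side 15 72 [[-16.8, -12.9], [9.9, -5.5]]
side 25 77 [[-15.7, -13.5], [9.5, 9.1]]
side 35 131 [[-32.9, -15.1], [26.2, 5.5]]
side 45 358 [[-37.9, -14.7], [31.9, 8.2]]
side 55 218 [[-47.3, -18.7], [40.7, 10.1]]
side 65 294 [[-54.5, -19.1], [48.5, 6.5]]
side 75 361 [[-58.0, -19.1], [56.5, -3.1]]
side 85 454 [[-58.8, -21.0], [56.8, 9.2]]
side 95 311 [[-49.2, -21.1], [41.5, 3.7]]
side 105 76 [[-44.5, -13.3], [38.5, 5.1]]
253 225
```

View pics/crop_side1.png

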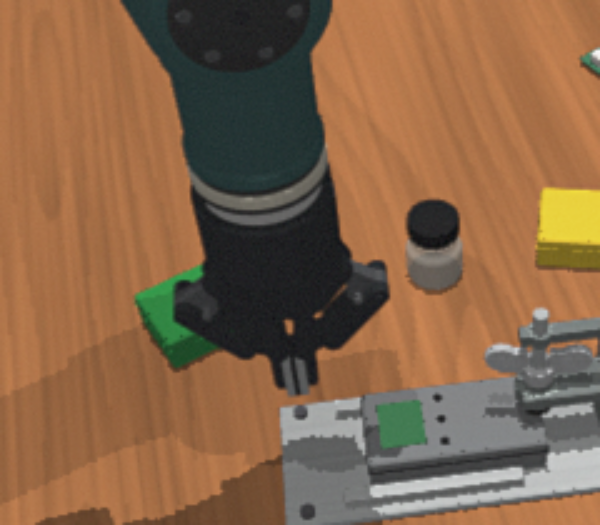

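>>> step_arm(
  motion=[
    [0,0.005,0,0,-7,0],
    [0,0.01,0,0,-14,0],
    [0,0.015,0,0,-21,0],
    [0,0.02,0,0,-28,0],
    [0,0.02,0,0,-35,0],
  ],
)

```text
clock: 2.45
position: [470.3, 4.0, 82.6]
tool_rot: [-0.606, 0.364, -0.365, 0.606]
wrist_force: [-0.2, -0.0, -0.1]
width: 0.2
```

>>> step_arm(
  motion=[
    [0,0,0,0,-7,0],
    [0,0.01,0,0,-14,0],
    [0,0.02,0,0,-21,0],
    [0,0.03,0,0,-28,0],
    [0,0.03,0,0,-35,0],
  ],
)

```text
clock: 2.87
position: [470.3, 3.7, 52.0]
tool_rot: [0.688, -0.165, 0.166, -0.687]
wrist_force: [-1.1, -0.2, -0.6]
width: 0.0
```

>>> step_arm(
  motion=[
    [0,0.01,0,0,-7,0],
    [0,0.02,0,0,-14,0],
    [0,0.03,0,0,-20,0],
    [0,0.03,0,0,-20,0],
    [0,0.03,0,0,-20,0],
  ],
)

```text
clock: 3.28
position: [470.4, 3.8, 22.4]
tool_rot: [0.706, -0.046, 0.047, -0.705]
wrist_force: [-0.3, 0.4, -0.0]
width: 0.2
```

```bash
python3 - <<'E'
from h import *
s=st(); M=R.from_quat(s["tool_rot"]).as_matrix(); print((B.T@M[:2]).round(3).tolist(), np.round(s["joint_positions"],2))
E
```

```text
t 3.28 tcp fix [-1.234e+02 -1.000e-01  2.240e+01] F [-0.3  0.4 -0. ] w 0.2
[[1.0, 0.002, 0.003], [-0.003, -0.001, 1.0]] [ 0.05  0.66 -0.21  2.29  0.6   0.24  0.74]
```

>>> step_arm(
  motion=[
    [0.012,0,0,0,0,0],
    [0.022,0,0,0,0,0],
    [0.03,0,0,0,0,0],
    [0.037,0,0,0,0,0],
    [0.043,0,0,0,0,0],
  ],
)

```text
clock: 3.7
position: [512.4, -1.6, 21.8]
tool_rot: [0.706, -0.046, 0.046, -0.705]
wrist_force: [-1.7, 0.4, 1.3]
width: 0.1
```

>>> step_arm(
  motion=[
    [0.005,0,0,0,0,0],
    [0.009,0,0,0,0,0],
    [0.013,0,0,0,0,0],
    [0.016,0,0,0,0,0],
    [0.018,0,0,0,0,0],
  ],
)

```text
clock: 4.12
position: [529.8, -3.7, 21.2]
tool_rot: [-0.706, 0.046, -0.046, 0.706]
wrist_force: [-1.2, 0.4, 1.9]
width: 0.1
```

```bash
python3 - <<'E'
from h import *
s=st()
E
```

```text
t 4.12 tcp fix [-63.5   0.2  21.2] F [-1.2  0.4  1.9] w 0.1
```

Not at the stop yet (force still only friction); a few more mm.

>>> step_arm(
  motion=[
    [0.001,0,0,0,0,0],
    [0.002,0,0,0,0,0],
    [0.003,0,0,0,0,0],
    [0.004,0,0,0,0,0],
    [0.004,0,0,0,0,0],
  ],
)

```text
clock: 4.53
position: [533.5, -4.2, 21.2]
tool_rot: [0.706, -0.046, 0.046, -0.706]
wrist_force: [-1.0, -0.2, 0.0]
width: -0.3
```

```bash
python3 - <<'E'
from h import *
s=st()
for n in("scene","side"):
    d=imaging.capture(n);P=fx(cloud(d));cv2.imwrite(f"pics/{n}2.png",d["frame"])
    m=(d["range_z"]>0)&(abs(P[...,1])<29)&(abs(P[...,2]-24)<10)&(P[...,0]>-70)&(P[...,0]<90); print("side pts x",np.percentile(P[m][:,0],[1,50,99]) if m.sum() else 0)
    m=(d["range_z"]>0)&(abs(P[...,1])<28)&(abs(P[...,2]-38)<3)&(P[...,0]>-100)&(P[...,0]<20); print(n,m.sum(),np.percentile(P[m][:,0],[0,1,3]).round(1))
    print([(fx(np.array(q["location"])).round().tolist(),round(q["p"],2)) for q in landmark_of("module",d)])
E
```

```text
t 4.53 tcp fix [-59.8   0.1  21.2] F [-1.  -0.2  0. ] w -0.3
side pts x [-54.87354893  26.24774276  88.11379239]
scene 584 [-62.8 -53.4 -49. ]
[([9.0, 1.0, 6.0], 0.91), ([125.0, 180.0, 1.0], 0.71), ([-183.0, 156.0, -3.0], 0.64)]
side pts x [-67.93025105  33.8053887   89.27673665]
side 975 [-66.4 -48.2 -44.6]
[([120.0, 182.0, 2.0], 0.93), ([12.0, 3.0, 7.0], 0.67), ([-184.0, 150.0, -5.0], 0.65)]
```

>>> step_arm(
  motion=[
    [0.001,0,0,0,0,0],
    [0.002,0,0,0,0,0],
    [0.003,0,0,0,0,0],
    [0.004,0,0,0,0,0],
    [0.004,0,0,0,0,0],
  ],
)

```text
clock: 5.15
position: [533.5, -4.4, 21.0]
tool_rot: [0.706, -0.048, 0.043, -0.705]
wrist_force: [-7.9, 1.4, 4.6]
width: -0.2
```

```bash
python3 - <<'E'
from h import *
s=st()
E
```

```text
t 5.15 tcp fix [-59.8  -0.1  21. ] F [-7.9  1.4  4.6] w -0.2
```

>>> step_arm(
  motion=[
    [-0.015,0,0,0,0,0],
    [-0.035,-0.02,-0.005,0,0,0],
    [-0.035,-0.055,-0.012,0,2,0],
    [-0.03,-0.09,-0.016,0,5,0],
    [-0.03,-0.1,-0.016,0,8,0],
  ],
)

```text
clock: 5.57
position: [509.6, -17.3, 125.5]
tool_rot: [-0.7, 0.093, -0.099, 0.701]
wrist_force: [1.2, -0.1, -0.9]
width: 0.2
```

```bash
cat >> h.py <<'E'
def wing(d):
    P=fx(cloud(d)); P=P[d["range_z"]>0]; g=P[:,:2]-[25,0]; z=P[:,2]; r=np.hypot(*g.T)
    m=(r>13)&(r<37)&(z>76)&(z<106); q=g[m]
    v=np.exp(2j*np.arctan2(q[:,1],q[:,0])).mean(); return m.sum(),round(np.degrees(np.angle(v))/2,1),round(abs(v),2),np.percentile(z[m],95).round(1)
def gen(cmd,targets):
    """cmd,targets: fixture x,y,z(mm), psi(deg); rows in tool axes of cmd"""
    p=np.radians(cmd[3]); zx=np.array([np.cos(p),np.sin(p)]); xx=np.array([np.sin(p),-np.cos(p)])
    for t in targets:
        d=np.array(t[:2])-cmd[:2]
        print([round(float(d@xx)/1000,4),round((cmd[2]-t[2])/1000,4),round(float(d@zx)/1000,4),0,round(cmd[3]-t[3],1),0])
def pose():
    s=robot.read_state(); M=R.from_quat(s["tool_rot"]).as_matrix(); f=fx(s["position"]); zv=B.T@M[:2,2]
    return [*f.round(1),round(float(np.degrees(np.arctan2(zv[1],zv[0]))),1)]
def on(al,n,r=27): # finger centre at wing angle al, normal distance n behind
    c,s=np.cos(np.radians(al)),np.sin(np.radians(al)); return 25+r*c-n*s, r*s+n*c
E
python3 - <<'E'
from h import *
s=st(); print(pose(),np.round(s["joint_positions"],2))
for n in("scene","side"):
    d=imaging.capture(n); P=fx(cloud(d)); print(wing(d)); print("mod",[(fx(np.array(q["location"])).round().tolist(),round(q["p"],2)) for q in landmark_of("module",d)])
    m=(d["range_z"]>0)&(abs(P[...,1])<28)&(abs(P[...,2]-38)<2.5)&(P[...,0]>-100)&(P[...,0]<20); print(n,m.sum(),np.percentile(P[m][:,0],[0,1,3]).round(1))
    cv2.imwrite(f"pics/{n}3.png",cv2.resize(d["frame"][130:330,200:440],None,fx=2.5,fy=2.5))
E
```

```text
t 5.57 tcp fix [-81.8 -16.  125.5] F [ 1.2 -0.1 -0.9] w 0.2
[np.float64(-81.8), np.float64(-16.0), np.float64(125.5), 81.8] [ 0.26  0.51 -0.42  2.16  0.4   0.53  0.84]
(np.int64(127), np.float64(-7.5), np.float64(0.98), np.float64(104.9))
mod [([-186.0, 156.0, 0.0], 0.76), ([11.0, 3.0, 9.0], 0.6), ([122.0, 176.0, 2.0], 0.56), ([25.0, 2.0, 112.0], 0.55)]
scene 518 [-49.4 -48.1 -47. ]
(np.int64(266), np.float64(-8.5), np.float64(0.98), np.float64(102.5))
mod [([-180.0, 149.0, -6.0], 0.97), ([11.0, 2.0, 7.0], 0.7), ([120.0, 177.0, -0.0], 0.58)]
side 1004 [-50.1 -49.  -47.5]
```

View pics/side3.png

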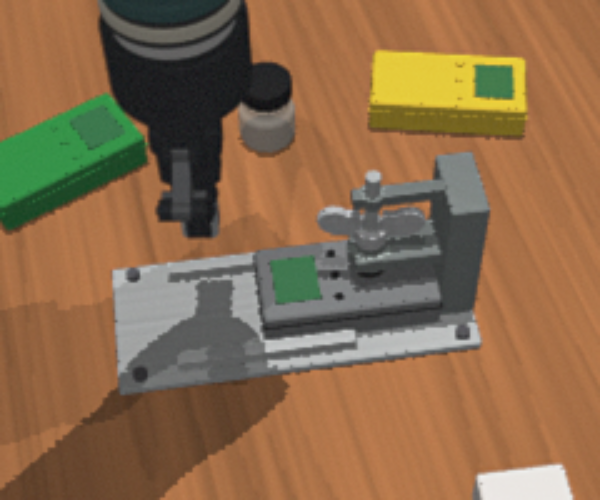

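```bash
cat > s.py <<'E'
from h import *
import sys
def sweep(al0,al1,th0,psi0,n=15,z0=0,step=7,cmd=None,nstart=None):
    # psi = psi0 + (al-al0)
    al=al0; prev=cmd; rows=[]
    seq=list(np.arange(al0-step,al1-.01,-step))
    while len(seq)%5: seq.append(max(seq[-1]-step,al1) if seq[-1]>al1 else al1)
    T=[(*on(x,n),95-5*(th0+al0-x)/360+z0,psi0+(x-al0)) for x in seq]
    for k in range(0,len(T),5):
        print("-- to al",seq[k+4],np.round(T[k+4],1)); gen(prev,T[k:k+5]); prev=T[k+4]
    return prev
E
python3 - <<'E'
from s import *
c0=[-85.5+.0,-16,121.3,82]; c0=pose(); c0[2]=121.3; c0[0]=-84 if c0[0]<-84 else c0[0]
p=(*on(172,20),91,82); print("start",p); 
gen(c0,[(-45,-16,118,82),(-20,-16,112,82),(p[0],p[1],105,82),p,p])
sweep(172,28,278,82,cmd=p)
E
```

```text
start (np.float64(-4.520699875223706), np.float64(-16.047687648909644), 91, 82)
[0.0386, 0.0033, 0.0053, 0, 0.1, 0]
[0.0634, 0.0093, 0.0087, 0, 0.1, 0]
[0.0787, 0.0163, 0.0108, 0, 0.1, 0]
[0.0787, 0.0303, 0.0108, 0, 0.1, 0]
[0.0787, 0.0303, 0.0108, 0, 0.1, 0]
-- to al 137.0 [-5.   7.4 90.7 47. ]
[-0.0016, np.float64(-0.0), 0.0084, 0, np.float64(7.0), 0]
[-0.0028, np.float64(0.0001), 0.012, 0, np.float64(14.0), 0]
[-0.0036, np.float64(0.0002), 0.0157, 0, np.float64(21.0), 0]
[-0.0039, np.float64(0.0002), 0.0194, 0, np.float64(28.0), 0]
[-0.0037, np.float64(0.0003), 0.0232, 0, np.float64(35.0), 0]
-- to al 102.0 [ 4.7 23.3 90.2 12. ]
[-0.0016, np.float64(0.0001), 0.0034, 0, np.float64(7.0), 0]
[-0.0028, np.float64(0.0002), 0.007, 0, np.float64(14.0), 0]
[-0.0036, np.float64(0.0003), 0.0107, 0, np.float64(21.0), 0]
[-0.0039, np.float64(0.0004), 0.0144, 0, np.float64(28.0), 0]
[-0.0037, np.float64(0.0005), 0.0182, 0, np.float64(35.0), 0]
-- to al 67.0 [ 21.7  30.7  89.7 -23. ]
[-0.0016, np.float64(0.0001), 0.0034, 0, np.float64(7.0), 0]
[-0.0028, np.float64(0.0002), 0.007, 0, np.float64(14.0), 0]
[-0.0036, np.float64(0.0003), 0.0107, 0, np.float64(21.0), 0]
[-0.0039, np.float64(0.0004), 0.0144, 0, np.float64(28.0), 0]
[-0.0037, np.float64(0.0005), 0.0182, 0, np.float64(35.0), 0]
-- to al 32.0 [ 39.9  27.   89.2 -58. ]
[-0.0016, np.float64(0.0001), 0.0034, 0, np.float64(7.0), 0]
[-0.0028, np.float64(0.0002), 0.007, 0, np.float64(14.0), 0]
[-0.0036, np.float64(0.0003), 0.0107, 0, np.float64(21.0), 0]
[-0.0039, np.float64(0.0004), 0.0144, 0, np.float64(28.0), 0]
[-0.0037, np.float64(0.0005), 0.0182, 0, np.float64(35.0), 0]
```

>>> step_arm(
  motion=[
    [0.0386,0.0033,0.0053,0,0,0],
    [0.0634,0.0093,0.0087,0,0,0],
    [0.0787,0.0163,0.0108,0,0,0],
    [0.0787,0.0303,0.0108,0,0,0],
    [0.0787,0.0303,0.0108,0,0,0],
  ],
)

```text
clock: 6.18
position: [583.1, -27.2, 87.2]
tool_rot: [0.701, -0.096, 0.092, -0.701]
wrist_force: [-0.5, 0.2, -0.1]
width: -0.3
```

>>> step_arm(
  motion=[
    [-0.0016,0,0.0084,0,7,0],
    [-0.0028,0.0001,0.012,0,14,0],
    [-0.0036,0.0002,0.0157,0,21,0],
    [-0.0039,0.0003,0.0194,0,28,0],
    [-0.0037,0.0004,0.0232,0,35,0],
  ],
)

```text
clock: 6.6
position: [583.1, -4.2, 89.0]
tool_rot: [0.641, -0.305, 0.3, -0.637]
wrist_force: [-1.8, -0.4, 0.1]
width: -0.4
```

```bash
python3 - <<'E'
from h import *
s=st(); print(pose(),np.round(s["joint_positions"],2))
for n in("scene","side"):
    d=imaging.capture(n); print(wing(d))
    if n=="side": cv2.imwrite(f"pics/{n}4.png",cv2.resize(d["frame"][130:330,200:440],None,fx=2.5,fy=2.5))
E
```

```text
t 6.6 tcp fix [-10.6   6.5  89. ] F [-1.8 -0.4  0.1] w -0.4
[np.float64(-10.6), np.float64(6.5), np.float64(89.0), 46.7] [ 0.08  0.62 -0.22  2.02  0.25  0.54  0.38]
(np.int64(101), np.float64(-20.7), np.float64(0.88), np.float64(105.0))
(np.int64(253), np.float64(-30.2), np.float64(0.88), np.float64(102.5))
```

View pics/side4.png

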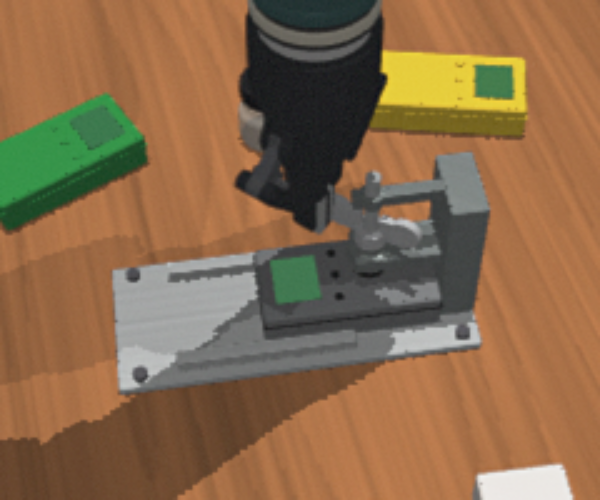

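```bash
python3 - <<'E'
from s import *
sweep(137,28,313,pose()[3],cmd=pose(),z0=-.5)
E
```

```text
-- to al 102.0 [ 4.7 23.3 89.7 12.2]
[0.002, np.float64(-0.0007), 0.0064, 0, np.float64(7.0), 0]
[0.0008, np.float64(-0.0006), 0.01, 0, np.float64(14.0), 0]
[0.0001, np.float64(-0.0005), 0.0137, 0, np.float64(21.0), 0]
[-0.0002, np.float64(-0.0004), 0.0175, 0, np.float64(28.0), 0]
[-0.0, np.float64(-0.0003), 0.0212, 0, np.float64(35.0), 0]
-- to al 67.0 [ 21.7  30.7  89.2 -22.8]
[-0.0016, np.float64(0.0001), 0.0034, 0, np.float64(7.0), 0]
[-0.0028, np.float64(0.0002), 0.007, 0, np.float64(14.0), 0]
[-0.0035, np.float64(0.0003), 0.0107, 0, np.float64(21.0), 0]
[-0.0038, np.float64(0.0004), 0.0144, 0, np.float64(28.0), 0]
[-0.0037, np.float64(0.0005), 0.0182, 0, np.float64(35.0), 0]
-- to al 32.0 [ 39.9  27.   88.7 -57.8]
[-0.0016, np.float64(0.0001), 0.0034, 0, np.float64(7.0), 0]
[-0.0028, np.float64(0.0002), 0.007, 0, np.float64(14.0), 0]
[-0.0035, np.float64(0.0003), 0.0107, 0, np.float64(21.0), 0]
[-0.0038, np.float64(0.0004), 0.0144, 0, np.float64(28.0), 0]
[-0.0037, np.float64(0.0005), 0.0182, 0, np.float64(35.0), 0]
```

>>> step_arm(
  motion=[
    [0.002,-0.0007,0.0064,0,7,0],
    [0.001,-0.0006,0.01,0,14,0],
    [0,-0.0005,0.0137,0,21,0],
    [0,-0.0004,0.0175,0,28,0],
    [0,-0.0003,0.0212,0,35,0],
  ],
)

```text
clock: 7.12
position: [600.7, 10.0, 89.8]
tool_rot: [0.521, -0.481, 0.479, -0.518]
wrist_force: [-2.4, 0.0, -1.0]
width: 0.3
```

>>> step_arm(
  motion=[
    [-0.0016,0.0001,0.0034,0,7,0],
    [-0.0028,0.0002,0.007,0,14,0],
    [-0.0035,0.0003,0.0107,0,21,0],
    [-0.0038,0.0004,0.0144,0,28,0],
    [-0.0037,0.0005,0.0182,0,35,0],
  ],
)

```text
clock: 7.53
position: [618.6, 15.8, 89.2]
tool_rot: [-0.353, 0.615, -0.613, 0.35]
wrist_force: [-2.6, 0.6, 0.3]
width: -0.1
```

```bash
python3 - <<'E'
from s import *
s=st(); print(pose(),np.round(s["joint_positions"],2))
for n in("scene","side"):
    d=imaging.capture(n); print(wing(d))
    cv2.imwrite(f"pics/{n}5.png",cv2.resize(d["frame"][130:330,200:440],None,fx=2.5,fy=2.5))
sweep(67,28,383,pose()[3],cmd=pose(),z0=-.5)
E
```

```text
t 7.53 tcp fix [22.  30.9 89.2] F [-2.6  0.6  0.3] w -0.1
[np.float64(22.0), np.float64(30.9), np.float64(89.2), -23.1] [-0.18  0.65  0.11  1.95 -0.13  0.56 -0.51]
(np.int64(148), np.float64(67.6), np.float64(0.95), np.float64(104.2))
(np.int64(132), np.float64(74.2), np.float64(0.69), np.float64(104.6))
-- to al 32.0 [ 39.9  27.   88.7 -57.7]
[-0.001, np.float64(0.0002), 0.0023, 0, np.float64(7.0), 0]
[-0.0021, np.float64(0.0003), 0.0059, 0, np.float64(14.0), 0]
[-0.0029, np.float64(0.0004), 0.0096, 0, np.float64(21.0), 0]
[-0.0031, np.float64(0.0005), 0.0134, 0, np.float64(28.0), 0]
[-0.003, np.float64(0.0006), 0.0171, 0, np.float64(35.0), 0]
```

View pics/side5.png

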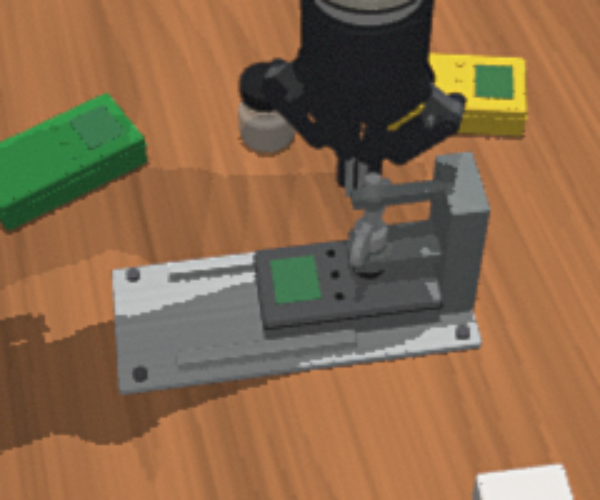

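>>> step_arm(
  motion=[
    [-0.001,0.0002,0.0023,0,7,0],
    [-0.0021,0.0003,0.0059,0,14,0],
    [-0.0029,0.0004,0.0096,0,21,0],
    [-0.0031,0.0005,0.0134,0,28,0],
    [-0.003,0.0006,0.0171,0,35,0],
  ],
)

```text
clock: 8.05
position: [636.0, 10.1, 89.0]
tool_rot: [-0.152, 0.692, -0.69, 0.15]
wrist_force: [-1.1, 2.0, -0.1]
width: 0.1
```

```bash
cat >> s.py <<'E'
def ret(al_next,zend,psi_end,calls=5,n=21):
    c=pose(); N=5*calls; e=on(al_next,n)
    c1=np.array(c[:2]); p=np.radians(c[3]); b=c1-6*np.array([np.cos(p),np.sin(p)])  # back off along -jaw (away from wing)
    T=[]
    for i in range(1,N+1):
        psi=c[3]+(psi_end-c[3])*min(1,i/(N-1))
        if i<=3: q=c1+(b-c1)*min(1,i/2); z=[c[2]+8,c[2]+30,145][i-1]
        else:
            w=min(1,(i-3)/(N-7)); q=b+(np.array(e)-b)*w; z=145 if i<N-3 else [132,112,zend,zend][i-(N-3)]
        T.append((*q,z,psi))
    prev=c
    for k in range(0,N,5): print("-- ",np.round(T[k+4],1)); gen(prev,T[k:k+5]); prev=T[k+4]
E
python3 - <<'E'
from s import *
s=st(); print(pose(),np.round(s["joint_positions"],2))
for n in("scene","side"): print(wing(imaging.capture(n)))
ret(212,88,116)
E
```

```text
t 8.05 tcp fix [40.  27.4 89. ] F [-1.1  2.  -0.1] w 0.1
[np.float64(40.0), np.float64(27.4), np.float64(89.0), -57.9] [-0.28  0.68  0.28  1.91 -0.32  0.59 -0.93]
(np.int64(101), np.float64(26.4), np.float64(0.98), np.float64(102.6))
(np.int64(188), np.float64(25.0), np.float64(0.96), np.float64(99.7))
--  [ 34.6  24.9 145.  -21.5]
[-0.0, np.float64(-0.008), -0.003, 0, -7.2, 0]
[-0.0, np.float64(-0.03), -0.006, 0, -14.5, 0]
[-0.0, np.float64(-0.056), -0.006, 0, -21.7, 0]
[0.003, np.float64(-0.056), -0.0037, 0, -28.9, 0]
[0.0061, np.float64(-0.056), -0.0014, 0, -36.2, 0]
--  [ 27.9   7.  145.   14.7]
[0.0038, 0.0, 0.0001, 0, -7.2, 0]
[0.0076, 0.0, 0.0001, 0, -14.5, 0]
[0.0114, 0.0, 0.0002, 0, -21.7, 0]
[0.0152, 0.0, 0.0002, 0, -28.9, 0]
[0.019, 0.0, 0.0003, 0, -36.2, 0]
--  [ 21.3 -10.8 145.   50.9]
[0.0031, 0.0, -0.0022, 0, -7.2, 0]
[0.0062, 0.0, -0.0044, 0, -14.5, 0]
[0.0093, 0.0, -0.0066, 0, -21.7, 0]
[0.0124, 0.0, -0.0088, 0, -29.0, 0]
[0.0155, 0.0, -0.011, 0, -36.2, 0]
--  [ 14.6 -28.6 145.   87. ]
[0.0012, 0.0, -0.0036, 0, -7.2, 0]
[0.0024, 0.0, -0.0072, 0, -14.5, 0]
[0.0036, 0.0, -0.0108, 0, -21.7, 0]
[0.0048, 0.0, -0.0144, 0, -28.9, 0]
[0.0061, 0.0, -0.018, 0, -36.2, 0]
--  [ 13.2 -32.1  88.  116. ]
[-0.0012, 0.0, -0.0036, 0, -7.2, 0]
[-0.0012, 0.013, -0.0036, 0, -14.5, 0]
[-0.0012, 0.033, -0.0036, 0, -21.7, 0]
[-0.0012, 0.057, -0.0036, 0, -28.9, 0]
[-0.0012, 0.057, -0.0036, 0, -28.9, 0]
```

>>> step_arm(
  motion=[
    [0,-0.008,-0.003,0,-7,0],
    [0,-0.03,-0.006,0,-14,0],
    [0,-0.056,-0.006,0,-21,0],
    [0.003,-0.056,-0.0037,0,-28,0],
    [0.006,-0.056,-0.0014,0,-35,0],
  ],
)

```text
clock: 8.57
position: [633.5, 7.2, 148.0]
tool_rot: [0.354, -0.61, 0.612, -0.357]
wrist_force: [-0.6, -0.0, -1.3]
width: 0.4
```

>>> step_arm(
  motion=[
    [0.004,0,0,0,-7,0],
    [0.008,0,0,0,-14,0],
    [0.0115,0,0,0,-21,0],
    [0.015,0,0,0,-28,0],
    [0.019,0,0,0,-35,0],
  ],
)

```text
clock: 8.98
position: [622.4, -9.7, 146.2]
tool_rot: [-0.522, 0.475, -0.477, 0.523]
wrist_force: [-0.6, -0.2, 1.0]
width: 0.2
```

>>> step_arm(
  motion=[
    [0.003,0,-0.002,0,-7,0],
    [0.006,0,-0.0044,0,-14,0],
    [0.0093,0,-0.0066,0,-21,0],
    [0.0124,0,-0.009,0,-28,0],
    [0.0155,0,-0.011,0,-35,0],
  ],
)

```text
clock: 9.4
position: [612.6, -26.2, 146.2]
tool_rot: [-0.642, 0.296, -0.298, 0.642]
wrist_force: [-0.0, 0.5, -0.1]
width: -0.2
```

>>> step_arm(
  motion=[
    [0.001,0,-0.0036,0,-7,0],
    [0.0024,0,-0.0072,0,-14,0],
    [0.0036,0,-0.0108,0,-21,0],
    [0.005,0,-0.0144,0,-28,0],
    [0.006,0,-0.018,0,-35,0],
  ],
)

```text
clock: 9.82
position: [602.7, -42.3, 146.2]
tool_rot: [0.701, -0.089, 0.091, -0.701]
wrist_force: [-0.3, -0.8, -0.6]
width: 0.3
```

```bash
python3 - <<'E'
from s import *
s=st(); c=pose();print(c,np.round(s["joint_positions"],2))
for n in("scene","side"): print(wing(imaging.capture(n)))
e=on(212,21)
gen(c,[(*e,140,c[3]+7),(*e,132,c[3]+14),(*e,115,c[3]+21),(*e,88.5,c[3]+28),(*e,88.5,116)])
sweep(212,28,418,116,cmd=(*e,88.5,116),z0=-.5)
E
```

```text
t 9.82 tcp fix [ 13.7 -28.8 146.2] F [-0.3 -0.8 -0.6] w 0.3
[np.float64(13.7), np.float64(-28.8), np.float64(146.2), 82.7] [ 0.26  0.57 -0.38  1.94  0.32  0.68  1.  ]
(np.int64(98), np.float64(24.0), np.float64(0.99), np.float64(102.0))
(np.int64(188), np.float64(24.5), np.float64(0.99), np.float64(99.9))
[-0.0, np.float64(0.0062), -0.0033, 0, -7.0, 0]
[-0.0, np.float64(0.0142), -0.0033, 0, -14.0, 0]
[-0.0, np.float64(0.0312), -0.0033, 0, -21.0, 0]
[-0.0, np.float64(0.0577), -0.0033, 0, -28.0, 0]
[-0.0, np.float64(0.0577), -0.0033, 0, -33.3, 0]
-- to al 177.0 [ -2.7 -13.6  88.2  81. ]
[-0.0026, np.float64(-0.0001), 0.0092, 0, np.float64(7.0), 0]
[-0.0042, np.float64(0.0), 0.0126, 0, np.float64(14.0), 0]
[-0.0053, np.float64(0.0001), 0.0162, 0, np.float64(21.0), 0]
[-0.006, np.float64(0.0002), 0.0199, 0, np.float64(28.0), 0]
[-0.0062, np.float64(0.0003), 0.0237, 0, np.float64(35.0), 0]
-- to al 142.0 [-5.5  4.8 87.7 46. ]
[-0.002, np.float64(0.0001), 0.0032, 0, np.float64(7.0), 0]
[-0.0035, np.float64(0.0002), 0.0066, 0, np.float64(14.0), 0]
[-0.0047, np.float64(0.0003), 0.0102, 0, np
[... 825 characters left out ...]
(35.0), 0]
-- to al 37.0 [ 37.5  28.2  86.3 -59. ]
[-0.002, np.float64(0.0001), 0.0032, 0, np.float64(7.0), 0]
[-0.0035, np.float64(0.0002), 0.0066, 0, np.float64(14.0), 0]
[-0.0047, np.float64(0.0003), 0.0102, 0, np.float64(21.0), 0]
[-0.0054, np.float64(0.0004), 0.0139, 0, np.float64(28.0), 0]
[-0.0056, np.float64(0.0005), 0.0177, 0, np.float64(35.0), 0]
-- to al 28 [ 41.8  25.9  86.1 -68. ]
[-0.002, np.float64(0.0001), 0.0032, 0, np.float64(7.0), 0]
[-0.0025, np.float64(0.0001), 0.0042, 0, np.float64(9.0), 0]
[-0.0025, np.float64(0.0001), 0.0042, 0, np.float64(9.0), 0]
[-0.0025, np.float64(0.0001), 0.0042, 0, np.float64(9.0), 0]
[-0.0025, np.float64(0.0001), 0.0042, 0, np.float64(9.0), 0]
```

>>> step_arm(
  motion=[
    [0,0.006,-0.0033,0,-7,0],
    [0,0.014,-0.0033,0,-14,0],
    [0,0.031,-0.0033,0,-21,0],
    [0,0.0575,-0.0033,0,-28,0],
    [0,0.0575,-0.0033,0,-33.3,0],
  ],
)

```text
clock: 10.33
position: [599.0, -45.0, 84.8]
tool_rot: [-0.698, -0.111, 0.114, 0.698]
wrist_force: [-0.6, -0.7, -0.5]
width: 0.1
```

>>> step_arm(
  motion=[
    [-0.0026,0,0.0092,0,7,0],
    [-0.0042,0,0.0126,0,14,0],
    [-0.0053,0.0001,0.0162,0,21,0],
    [-0.006,0.0002,0.02,0,28,0],
    [-0.0062,0.0003,0.0237,0,35,0],
  ],
)

```text
clock: 10.75
position: [587.4, -25.1, 87.9]
tool_rot: [0.7, -0.107, 0.107, -0.698]
wrist_force: [-0.7, -1.1, -0.9]
width: 0.1
```

>>> step_arm(
  motion=[
    [-0.002,0.0001,0.0032,0,7,0],
    [-0.0035,0.0002,0.0066,0,14,0],
    [-0.0047,0.0003,0.0102,0,21,0],
    [-0.0054,0.0004,0.0139,0,28,0],
    [-0.0056,0.0005,0.0177,0,35,0],
  ],
)

```text
clock: 11.17
position: [586.0, -5.6, 87.2]
tool_rot: [0.635, -0.313, 0.311, -0.634]
wrist_force: [-2.6, 0.9, 0.9]
width: -0.1
```

```bash
python3 - <<'E'
from s import *
s=st(); c=pose();print(c,np.round(s["joint_positions"],2))
for n in("scene","side"): print(wing(imaging.capture(n)))
sweep(142,37,488,c[3],cmd=c,z0=-.5)
E
```

```text
t 11.17 tcp fix [-7.6  5.5 87.2] F [-2.6  0.9  0.9] w -0.1
[np.float64(-7.6), np.float64(5.5), np.float64(87.2), 45.0] [ 0.03  0.62 -0.14  2.02  0.17  0.52  0.43]
(np.int64(106), np.float64(-19.0), np.float64(0.83), np.float64(105.0))
(np.int64(247), np.float64(-29.5), np.float64(0.81), np.float64(103.6))
-- to al 107.0 [ 2.8 21.4 87.2 10. ]
[-0.0001, np.float64(-0.0004), 0.0042, 0, np.float64(7.0), 0]
[-0.0017, np.float64(-0.0003), 0.0076, 0, np.float64(14.0), 0]
[-0.0029, np.float64(-0.0002), 0.0111, 0, np.float64(21.0), 0]
[-0.0036, np.float64(-0.0001), 0.0148, 0, np.float64(28.0), 0]
[-0.0039, np.float64(-0.0), 0.0186, 0, np.float64(35.0), 0]
-- to al 72.0 [ 19.1  30.3  86.8 -25. ]
[-0.002, np.float64(0.0001), 0.0032, 0, np.float64(7.0), 0]
[-0.0037, np.float64(0.0002), 0.0066, 0, np.float64(14.0), 0]
[-0.0049, np.float64(0.0003), 0.0102, 0, np.float64(21.0), 0]
[-0.0056, np.float64(0.0004), 0.0139, 0, np.float64(28.0), 0]
[-0.0059, np.float64(0.0005), 0.0176, 0, np.float64(35.0), 0]
-- to al 37.0 [ 37.5  28.2  86.3 -60. ]
[-0.002, np.float64(0.0001), 0.0032, 0, np.float64(7.0), 0]
[-0.0037, np.float64(0.0002), 0.0066, 0, np.float64(14.0), 0]
[-0.0049, np.float64(0.0003), 0.0102, 0, np.float64(21.0), 0]
[-0.0056, np.float64(0.0004), 0.0139, 0, np.float64(28.0), 0]
[-0.0059, np.float64(0.0005), 0.0176, 0, np.float64(35.0), 0]
```

>>> step_arm(
  motion=[
    [0,-0.0004,0.0042,0,7,0],
    [-0.0017,-0.0003,0.0076,0,14,0],
    [-0.0029,-0.0002,0.0111,0,21,0],
    [-0.0036,-0.0001,0.0148,0,28,0],
    [-0.0039,0,0.0186,0,35,0],
  ],
)

```text
clock: 11.68
position: [599.3, 9.3, 87.3]
tool_rot: [0.513, -0.488, 0.487, -0.512]
wrist_force: [-2.1, -0.4, -0.0]
width: -0.2
```

>>> step_arm(
  motion=[
    [-0.002,0.0001,0.0032,0,7,0],
    [-0.0037,0.0002,0.0066,0,14,0],
    [-0.0049,0.0003,0.0102,0,21,0],
    [-0.0056,0.0004,0.0139,0,28,0],
    [-0.0059,0.0005,0.0176,0,35,0],
  ],
)

```text
clock: 12.1
position: [616.8, 16.4, 86.8]
tool_rot: [-0.342, 0.619, -0.619, 0.342]
wrist_force: [-1.8, 1.3, -0.7]
width: -0.3
```

>>> step_arm(
  motion=[
    [-0.002,0.0001,0.0032,0,7,0],
    [-0.0037,0.0002,0.0066,0,14,0],
    [-0.0049,0.0003,0.0102,0,21,0],
    [-0.0056,0.0004,0.0139,0,28,0],
    [-0.0059,0.0005,0.0176,0,35,0],
  ],
)

```text
clock: 12.52
position: [634.9, 12.5, 86.2]
tool_rot: [-0.141, 0.694, -0.693, 0.14]
wrist_force: [-2.0, 1.2, -0.3]
width: -0.2
```

```bash
python3 - <<'E'
from s import *
s=st(); c=pose();print(c,np.round(s["joint_positions"],2))
for n in("scene","side"): print(wing(imaging.capture(n)))
ret(217,85.5,116)
E
```

```text
t 12.52 tcp fix [38.6 29.7 86.2] F [-2.   1.2 -0.3] w -0.2
[np.float64(38.6), np.float64(29.7), np.float64(86.2), -59.8] [-0.33  0.69  0.36  1.92 -0.41  0.6  -0.88]
(np.int64(105), np.float64(33.1), np.float64(0.98), np.float64(99.5))
(np.int64(179), np.float64(32.9), np.float64(0.94), np.float64(99.0))
--  [ 34.1  27.1 145.  -22.9]
[-0.0, np.float64(-0.008), -0.003, 0, -7.3, 0]
[-0.0, np.float64(-0.03), -0.006, 0, -14.6, 0]
[-0.0, np.float64(-0.0588), -0.006, 0, -21.9, 0]
[0.0029, np.float64(-0.0588), -0.0033, 0, -29.2, 0]
[0.0058, np.float64(-0.0588), -0.0007, 0, -36.6, 0]
--  [ 28.5   8.3 145.   13.6]
[0.0039, 0.0, 0.0004, 0, -7.3, 0]
[0.0078, 0.0, 0.0009, 0, -14.6, 0]
[0.0117, 0.0, 0.0013, 0, -21.9, 0]
[0.0156, 0.0, 0.0017, 0, -29.2, 0]
[0.0195, 0.0, 0.0021, 0, -36.6, 0]
--  [ 22.8 -10.5 145.   50.2]
[0.0034, 0.0, -0.002, 0, -7.3, 0]
[0.0068, 0.0, -0.004, 0, -14.6, 0]
[0.0102, 0.0, -0.0059, 0, -21.9, 0]
[0.0136, 0.0, -0.0079, 0, -29.2, 0]
[0.0169, 0.0, -0.0099, 0, -36.6, 0]
--  [ 17.2 -29.3 145.   86.8]
[0.0015, 0.0, -0.0036, 0, -7.3, 0]
[0.0031, 0.0, -0.0072, 0, -14.6, 0]
[0.0046, 0.0, -0.0108, 0, -21.9, 0]
[0.0062, 0.0, -0.0144, 0, -29.2, 0]
[0.0077, 0.0, -0.0181, 0, -36.6, 0]
--  [ 16.1 -33.   85.5 116. ]
[-0.0009, 0.0, -0.0038, 0, -7.3, 0]
[-0.0009, 0.013, -0.0038, 0, -14.6, 0]
[-0.0009, 0.033, -0.0038, 0, -21.9, 0]
[-0.0009, 0.0595, -0.0038, 0, -29.2, 0]
[-0.0009, 0.0595, -0.0038, 0, -29.2, 0]
```

>>> step_arm(
  motion=[
    [0,-0.008,-0.003,0,-7,0],
    [0,-0.03,-0.006,0,-14,0],
    [0,-0.058,-0.006,0,-21,0],
    [0.003,-0.058,-0.0033,0,-28,0],
    [0.006,-0.058,-0.001,0,-35,0],
  ],
)

```text
clock: 13.03
position: [632.2, 10.1, 147.0]
tool_rot: [0.344, -0.615, 0.618, -0.348]
wrist_force: [0.9, -0.2, -0.7]
width: 0.1
```

>>> step_arm(
  motion=[
    [0.004,0,0,0,-7,0],
    [0.008,0,0.001,0,-14,0],
    [0.0117,0,0.0013,0,-21,0],
    [0.0156,0,0.0017,0,-28,0],
    [0.0195,0,0.002,0,-35,0],
  ],
)

```text
clock: 13.45
position: [621.8, -8.0, 145.1]
tool_rot: [-0.515, 0.483, -0.485, 0.516]
wrist_force: [1.0, -0.1, 0.8]
width: -0.0
```

>>> step_arm(
  motion=[
    [0.0034,0,-0.002,0,-7,0],
    [0.0068,0,-0.004,0,-14,0],
    [0.01,0,-0.006,0,-21,0],
    [0.0136,0,-0.008,0,-28,0],
    [0.017,0,-0.01,0,-35,0],
  ],
)

```text
clock: 13.87
position: [612.7, -25.5, 145.1]
tool_rot: [-0.637, 0.306, -0.308, 0.637]
wrist_force: [0.2, -0.5, 0.2]
width: -0.1
```

>>> step_arm(
  motion=[
    [0.0015,0,-0.0036,0,-7,0],
    [0.003,0,-0.0072,0,-14,0],
    [0.0046,0,-0.0108,0,-21,0],
    [0.006,0,-0.0144,0,-28,0],
    [0.0077,0,-0.018,0,-35,0],
  ],
)

```text
clock: 14.28
position: [603.2, -42.6, 145.1]
tool_rot: [-0.7, 0.1, -0.102, 0.7]
wrist_force: [-0.1, 0.1, -0.3]
width: 0.3
```

```bash
python3 - <<'E'
from s import *
s=st(); c=pose();print(c,np.round(s["joint_positions"],2))
for n in("scene","side"): print(wing(imaging.capture(n)))
e=on(215,21); z=86.5
gen(c,[(*e,140,c[3]+7),(*e,132,c[3]+14),(*e,115,c[3]+21),(*e,z,c[3]+28),(*e,z,c[3]+35)])
sweep(215,90,595,c[3]+35,cmd=(*e,z,c[3]+35),z0=-.5)
E
```

```text
t 14.28 tcp fix [ 14.3 -29.  145.1] F [-0.1  0.1 -0.3] w 0.3
[np.float64(14.3), np.float64(-29.0), np.float64(145.1), 81.0] [ 0.2   0.56 -0.29  1.95  0.25  0.66  1.04]
(np.int64(104), np.float64(30.9), np.float64(0.98), np.float64(99.1))
(np.int64(171), np.float64(31.5), np.float64(0.98), np.float64(97.9))
[0.0012, np.float64(0.0051), -0.0035, 0, -7.0, 0]
[0.0012, np.float64(0.0131), -0.0035, 0, -14.0, 0]
[0.0012, np.float64(0.0301), -0.0035, 0, -21.0, 0]
[0.0012, np.float64(0.0586), -0.0035, 0, -28.0, 0]
[0.0012, np.float64(0.0586), -0.0035, 0, -35.0, 0]
-- to al 180.0 [ -2.  -15.   85.8  81. ]
[-0.0031, np.float64(0.0004), 0.009, 0, np.float64(7.0), 0]
[-0.0048, np.float64(0.0005), 0.0124, 0, np.float64(14.0), 0]
[-0.0061, np.float64(0.0006), 0.0159, 0, np.float64(21.0), 0]
[-0.007, np.float64(0.0007), 0.0196, 0, np.float64(28.0), 0]
[-0.0075, np.float64(0.0008), 0.0233, 0, np.float64(35.0), 0]
-- to al 145.0 [-5.7  3.2 85.3 46. ]
[-0.0021, np.float64(0.0001), 0.0031, 0, np.float64(7.0), 0]
[-0.0039, np.float64(0.0002), 0.0064, 0, np.float64(14.0), 0]
[-0.0052, np.float64(0.0003), 0.01, 0, np.float64(21.0), 0]
[-0.0061, np.float64(0.0004), 0.0136, 0, np.float64(28.0), 0]
[-0.0065, np.float64(0.0005), 0.0174, 0, np.float64(35.0), 0]
-- to al 110.0 [ 1.7 20.2 84.8 11. ]
[-0.0021, np.float64(0.0001), 0.0031, 0, np.float64(7.0), 0]
[-0.0039, np.float64(0.0002), 0.0064, 0, np.float64(14.0), 0]
[-0.0052, np.float64(0.0003), 0.01, 0, np.float64(21.0), 0]
[-0.0061, np.float64(0.0004), 0.0136, 0, np.float64(28.0), 0]
[-0.0065, np.float64(0.0005), 0.0174, 0, np.float64(35.0), 0]
-- to al 90 [10.  27.  84.5 -9. ]
[-0.0021, np.float64(0.0001), 0.0031, 0, np.float64(7.0), 0]
[-0.0039, np.float64(0.0002), 0.0064, 0, np.float64(14.0), 0]
[-0.005, np.float64(0.0003), 0.0095, 0, np.float64(20.0), 0]
[-0.005, np.float64(0.0003), 0.0095, 0, np.float64(20.0), 0]
[-0.005, np.float64(0.0003), 0.0095, 0, np.float64(20.0), 0]
```

>>> step_arm(
  motion=[
    [0.001,0.005,-0.0035,0,-7,0],
    [0.001,0.013,-0.0035,0,-14,0],
    [0.001,0.03,-0.0035,0,-21,0],
    [0.001,0.0575,-0.0035,0,-28,0],
    [0.001,0.0575,-0.0035,0,-35,0],
  ],
)

```text
clock: 14.8
position: [600.2, -45.8, 83.5]
tool_rot: [-0.698, -0.111, 0.114, 0.698]
wrist_force: [-0.4, 0.1, -0.1]
width: 0.1
```

>>> step_arm(
  motion=[
    [-0.003,0.0002,0.009,0,7,0],
    [-0.0048,0.0003,0.0124,0,14,0],
    [-0.006,0.0004,0.016,0,21,0],
    [-0.007,0.0005,0.0196,0,28,0],
    [-0.0073,0.0006,0.0233,0,35,0],
  ],
)

```text
clock: 15.22
position: [587.8, -26.9, 86.4]
tool_rot: [0.7, -0.107, 0.107, -0.698]
wrist_force: [-1.8, -1.8, 0.4]
width: -0.4
```

>>> step_arm(
  motion=[
    [-0.002,0,0.0031,0,7,0],
    [-0.0037,0,0.0066,0,14,0],
    [-0.005,0,0.0102,0,21,0],
    [-0.0058,0,0.0138,0,28,0],
    [-0.006,0,0.0176,0,35,0],
  ],
)

```text
clock: 15.63
position: [585.8, -7.3, 86.2]
tool_rot: [0.635, -0.313, 0.312, -0.634]
wrist_force: [-2.3, -0.4, 0.6]
width: -0.1
```

```bash
python3 - <<'E'
from s import *
s=st(); c=pose();print(c,np.round(s["joint_positions"],2))
sweep(145,85,665,c[3],cmd=c,z0=0)
E
```

```text
t 15.63 tcp fix [-7.5  3.7 86.2] F [-2.3 -0.4  0.6] w -0.1
[np.float64(-7.5), np.float64(3.7), np.float64(86.2), 45.0] [-0.02  0.62 -0.07  2.02  0.08  0.51  0.51]
-- to al 110.0 [ 1.7 20.2 85.3 10. ]
[-0.0006, np.float64(0.0005), 0.004, 0, np.float64(7.0), 0]
[-0.0024, np.float64(0.0006), 0.0073, 0, np.float64(14.0), 0]
[-0.0038, np.float64(0.0007), 0.0108, 0, np.float64(21.0), 0]
[-0.0047, np.float64(0.0008), 0.0144, 0, np.float64(28.0), 0]
[-0.0052, np.float64(0.0009), 0.0182, 0, np.float64(35.0), 0]
-- to al 85 [ 12.4  28.2  84.9 -15. ]
[-0.0022, np.float64(0.0001), 0.0031, 0, np.float64(7.0), 0]
[-0.004, np.float64(0.0002), 0.0064, 0, np.float64(14.0), 0]
[-0.0054, np.float64(0.0003), 0.0099, 0, np.float64(21.0), 0]
[-0.006, np.float64(0.0003), 0.012, 0, np.float64(25.0), 0]
[-0.006, np.float64(0.0003), 0.012, 0, np.float64(25.0), 0]
```

>>> step_arm(
  motion=[
    [-0.0006,0.0005,0.004,0,7,0],
    [-0.0024,0.0006,0.0073,0,14,0],
    [-0.0038,0.0007,0.0108,0,21,0],
    [-0.0047,0.0008,0.0144,0,28,0],
    [-0.005,0.0009,0.0182,0,35,0],
  ],
)

```text
clock: 16.05
position: [597.3, 9.5, 85.4]
tool_rot: [0.512, -0.489, 0.487, -0.511]
wrist_force: [-2.5, 2.0, 1.0]
width: 0.1
```

>>> step_arm(
  motion=[
    [-0.0012,0,0.0016,0,3.5,0],
    [-0.0022,0.0001,0.0031,0,7,0],
    [-0.003,0.0001,0.0048,0,10.5,0],
    [-0.004,0.0002,0.0064,0,14,0],
    [-0.0047,0.0003,0.008,0,17.5,0],
  ],
)

```text
clock: 16.47
position: [605.4, 15.0, 85.2]
tool_rot: [-0.432, 0.561, -0.559, 0.432]
wrist_force: [-4.1, 2.6, 1.9]
width: -0.1
```

```bash
python3 - <<'E'
from s import *
s=st(); c=pose();print(c)
for n in("scene","side"): print(wing(imaging.capture(n)))
E
```

```text
t 16.47 tcp fix [ 9.  28.4 85.2] F [-4.1  2.6  1.9] w -0.1
[np.float64(9.0), np.float64(28.4), np.float64(85.2), -7.3]
(np.int64(120), np.float64(-82.8), np.float64(0.92), np.float64(103.0))
(np.int64(160), np.float64(-68.3), np.float64(0.69), np.float64(105.2))
```

>>> step_arm(
  motion=[
    [0,0,0.001,0,0,0],
    [0,0,0.002,0,0,0],
    [0,0,0.003,0,0,0],
    [0,0,0.004,0,0,0],
    [0,0,0.004,0,0,0],
  ],
)

```text
clock: 16.98
position: [606.9, 14.8, 85.0]
tool_rot: [-0.435, 0.561, -0.556, 0.432]
wrist_force: [-6.5, 5.2, 6.8]
width: -0.1
```

```bash
python3 - <<'E'
from s import *
s=st(); c=pose();print(c)
E
```

```text
t 16.98 tcp fix [10.5 28.4 85. ] F [-6.5  5.2  6.8] w -0.1
[np.float64(10.5), np.float64(28.4), np.float64(85.0), -7.0]
```

>>> step_arm(
  motion=[
    [0,0,0.002,0,0,0],
    [0,0,0.004,0,0,0],
    [0,0,0.006,0,0,0],
    [0,0,0.008,0,0,0],
    [0,0,0.008,0,0,0],
  ],
)

```text
clock: 17.4
position: [607.7, 14.8, 84.7]
tool_rot: [-0.438, 0.565, -0.552, 0.429]
wrist_force: [-17.5, 7.9, 18.0]
width: 0.2
```

```bash
python3 - <<'E'
from s import *
s=st(); c=pose();print(c)
d=imaging.capture("scene"); print(wing(d))
E
```

```text
t 17.4 tcp fix [11.3 28.5 84.7] F [-17.5   7.9  18. ] w 0.2
[np.float64(11.3), np.float64(28.5), np.float64(84.7), -6.9]
(np.int64(124), np.float64(-84.8), np.float64(0.91), np.float64(103.0))
```

>>> step_arm(
  motion=[
    [0,0,-0.008,0,0,0],
    [0,0,-0.02,0,0,0],
    [0,-0.03,-0.03,0,0,0],
    [0,-0.065,-0.06,0,0,0],
    [0,-0.1,-0.1,0,0,0],
  ],
)

```text
clock: 17.87
position: [535.5, 31.2, 176.1]
tool_rot: [0.431, -0.558, 0.561, -0.434]
wrist_force: [0.4, 0.7, 0.5]
width: -0.3
```

```bash
python3 - <<'E'
from s import *
s=st(); print(pose())
for n in("scene","side"):
    d=imaging.capture(n); print(wing(d)); P=fx(cloud(d)); P=P[d["range_z"]>0]; g=P[:,:2]-[25,0]
    m=(np.hypot(*g.T)>14)&(np.hypot(*g.T)<37)&(P[:,2]>76)&(P[:,2]<101); q=g[m]; k=abs(q[:,1])>12
    print("wing only", np.degrees(np.angle(np.exp(2j*np.arctan2(q[k,1],q[k,0])).mean()))/2)
    for l in("module","clamp_foot","wing_mid","jar","screwdriver","spare_box"): print(l,[(fx(np.array(q["location"])).round().tolist() if l in("module","clamp_foot","wing_mid") else np.round(q["location"]).tolist(),round(q["p"],2)) for q in landmark_of(l,d)[:2]])
    if n=="side": cv2.imwrite(f"pics/{n}6.png",cv2.resize(d["frame"][130:330,200:440],None,fx=2.5,fy=2.5))
E
```

```text
t 17.87 tcp fix [-62.4  35.5 176.1] F [0.4 0.7 0.5] w -0.3
[np.float64(-62.4), np.float64(35.5), np.float64(176.1), -7.2]
(np.int64(103), np.float64(-87.4), np.float64(0.97), np.float64(99.4))
wing only -87.72600832253782
module [([-186.0, 155.0, -0.0], 0.7), ([123.0, 179.0, 2.0], 0.65)]
clamp_foot [([27.0, 3.0, 41.0], 0.72)]
wing_mid [([26.0, 4.0, 85.0], 0.45)]
jar [([592.0, 161.0, 0.0], 0.89), ([618.0, -13.0, 83.0], 0.73)]
screwdriver [([511.0, -172.0, -4.0], 0.77)]
spare_box []
(np.int64(82), np.float64(89.3), np.float64(0.98), np.float64(96.1))
wing only 89.22371898408338
module [([-181.0, 151.0, -2.0], 0.76), ([12.0, 4.0, 7.0], 0.71)]
clamp_foot [([26.0, 0.0, 38.0], 0.75)]
wing_mid [([18.0, 4.0, 87.0], 0.76)]
jar [([590.0, 163.0, -0.0], 0.77)]
screwdriver [([502.0, -170.0, -1.0], 0.62)]
spare_box [([667.0, -191.0, -2.0], 0.97)]
```

View pics/side6.png

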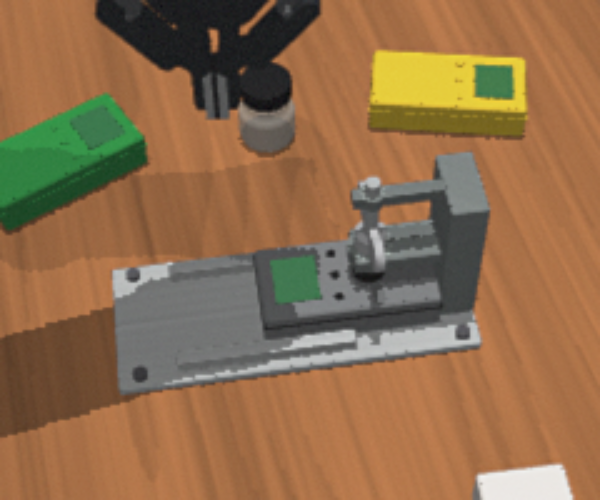

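```bash
python3 -c "
from h import *
st(); print(ticket.job_done())"
```

```text
t 18.57 tcp fix [-65.   36.1 174.1] F [-0.   0.1 -0. ] w -0.1
the job is handed in; nothing more can be done
None
```

I pushed the module home and wound the wing screw down to its stop. The job was handed in at about 18.6 s of the 61 s allowed.

- **Module:** I pushed it about 42 mm with the shut fingertips until it stopped against the upright. After the push its near end measured −49 to −50 mm in the fixture frame, where −50 mm is home. In the last check the side camera put it at x ≈ +12 mm against +10 mm at home. The scene-camera network did not report the module in its last picture.
- **Wing screw:** I turned it about 440° clockwise in three fingertip strokes. On the last push the finger met a hard stop: commanding 8 mm more moved it only 0.8 mm, and the force rose to about 26 N. Afterwards the wings measured 1–2° from fixture y, with their tops at about 97 mm, both as expected at the stop. The foot landmark read 38–41 mm, against 37.6 mm at the stop.
- **Foot force:** I could not measure the foot's force on the module directly. I infer it presses from the screw being at its stop.
- **Bystanders:** The jar, screwdriver and white box still measured within 4 mm of their starting positions. The scene camera missed the white box at the end, but the side camera saw it.
- **Robot:** It finished clear of everything, with wrist force about 0.
- **Measurement disagreement:** The two cameras differed by 2–4 mm and by about 3° on the wing angle, which is within the tolerances.

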